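File the scanned test slide and show the next one to the label scanner

ROBOT

A 6-joint arm with a two-finger parallel gripper is mounted at the origin on the work surface. World frame = base frame: x ahead of the robot, y to its left, z up, the work surface at z = 0. Lengths are in m, angles in degrees, forces in N, time in s.
With the tool pointing down it reaches from about 0.35 to 0.875 m from the base axis. Payload 4.2 kg.
Tool frame: the origin (TCP) lies at the very end of the fingers, on their centre line; the grasp point (between the pads) lies 19 mm behind it; z points along the fingers, y is the direction in which the jaws open and shut (so a half turn about z gives the same grasp; the last joint's range is limited). The gripper opens to 87 mm and grips with 3 to 60 N. Pads are 19 mm wide; open, the fingers measure 117 mm over their backs; the gripper's body (75 mm by 190 mm) begins 51 mm behind the grasp point.
Start: joints at [80.879, 22.042, 0.453, 0, -68.411, -14.817], TCP at [0.254, 0.571, 0.223] pointing down, gripper open.
Joint ranges: [-179.83, 179.83], [-69.29, 118.12], [-61.27, 80.66], [-181.25, 117.63], [-171.15, -9.14], [-177.46, 177.46]. Speed limits (degrees/s): [159.86, 159.86, 180, 180, 180, 180].

INTERFACE

Orientations are given as a 3x3 rotation matrix whose columns are the frame's x, y, z axes.
In Python, from station import r, imaging gives the robot as it stands. The module is installed in compiled form; this text tells all that it offers.
- The arm moves only by the tool move_arm, never from a script. Its argument "motion" is one flat list of numbers, 7 for each row, row after row: the shift along the tool's x, y, z in units of 40 mm (1.0 is 40 mm), then the turn, a rotation vector about the tool's x, y, z in units of 5 degrees (1.0 is 5 degrees), then the gripper's target within -1 to 1 (shut at 1, half-way at 0, fully open at -1). In form: [dx, dy, dz, wx, wy, wz, gripper, dx, dy, dz, wx, wy, wz, gripper, ...]. A call has 1 to 20 rows; each row is the pose to reach, as a shift and turn from the pose measured when the call began, along the tool's axes at that moment; what a row does not reach only later rows make up. A row lasts 1/12 s, in which the tool goes at most 41.7 mm and 7.16 degrees, less where a joint would pass 70% of its speed; a pose out of reach is approached as far as the arm can. A call with a gripper value outside its range is refused whole. The fingers move at their own pace and stop on an object; the grip force is fixed at half the most. Time passes only in rows, so rows that repeat a pose let the fingers close. It gives the time, the measured TCP pose, the force and the opening at its end, in the units of the state.
- r.sense(): the state, without advancing time (a new reading comes with each control period).
- imaging.capture(name): name is "scene" or "top"; returns the picture (480x640x3 uint8, blue, green, red); there is no depth.
- imaging.camera_params(name): a dict with "intrinsics" (3x3 intrinsics, pixels), "k1" (the pictures are not rectified: a ray, as slopes to the right and down, at radius r is drawn at 1 + k1 r^2 times it, then the intrinsics apply), "world_from_camera" (4x4, takes a point from camera to world coordinates). Camera axes: x right, y down, z forward; pixel columns grow to the right and rows downward; lengths in m; the calibration is good to about 2 mm. A picture is of the moment at which its call begins. camera_params takes no time and is no camera call.
- r.finish_job(): hands the job in, once; it reports no verdict.
The state is a dict: "time_s": time; "joints": joint angles; "joint_velocities": joint speeds; "effort": joint torques, N m; "tcp_pos": TCP position; "ee_rot": TCP orientation; "wrist_force": force on the tool from outside, world axes, zero at the start; "moment": the same for the moment, N m; "gripper_width": opening from 0.0 (shut) to 1.0 (fully open).
Only numpy, scipy, OpenCV 4.12 (cv2) and the standard library are available. Lean on these libraries where they do the work, as an engineer would, in place of code of your own. Each camera call takes 0.05 s, during which the arm holds its last target.

TASK

The test slide lying on the table has been scanned: lay it flat in an empty compartment of the filing tray, its notched corner over the compartment's key. Then take the next slide out of the slide stand by its clear end, find the frosted end by the small corner notch, and finish holding it still in the air in front of the scanner's window, about 15 cm away and in line with the window, with the label uncovered and facing up into the window. Do not put it down or let go, and leave the slide already filed, the tube rack, the pump bottle and the phone where they are.

Things in the scene. Friction and masses are not known exactly. Their poses are not given: they have to be found in the camera images.
- done_mid (a point): Centre of the scanned slide: rigid clear-plastic slide 76 x 26 x 8 mm, 22 g, lying label up on the table (centre 4 mm above it), any yaw. x runs lengthways to the frosted end, y across, z out of the label face. The +x -y corner has an 8 x 8 mm square notch cut right through. Frosted, labelled end x = 16 to 38 mm; the rest is clear. All slides are alike.
- done_label (a point): Middle of the frosted end's label face on the scanned slide, 27 mm from its centre along +x, on the upper face.
- tray: Fixed dark grey filing tray 98 x 166 mm, floor 4 mm thick, any yaw, at left or right. Origin: middle of its underside. Three compartments side by side at tray y = -58 (filled), 0, 58 mm. Their walls, 6 mm above the floor, stand only round the ends (outer 12 mm of each long side); between are open bays for the fingers. Rims 10 mm high at tray y = +-81 mm.
- place1 (a point): Middle compartment, empty: where a slide's centre lies when home (8 mm above the table). Axes as the tray's and as those of a slide lying home: frosted end to +x. 80.5 mm long (x), 30.5 mm wide at its floor, so 2.2 mm play all round; the walls lean out to 2.5 mm wider at each side on top. A 6.2 mm square key, as high, fills its +x -y corner: a slide lies flat only with its notch there.
- place2 (a point): Outer compartment at tray y = +58 mm, empty: just like place1, with its key in the same corner.
- filed_mid (a point): Centre of the slide already filed in the compartment at tray y = -58 mm (axes as done_mid). Leave it there.
- stand: Fixed dark grey slide stand, base 100 x 120 x 4 mm, any yaw, on the other side from the tray. Origin: middle of its underside. Combs at x = -44 to -30 and 30 to 44 mm, 12 mm high above the table, hold slides on edge, long side along x, in four 11 mm slots at y = -36, -12, 12, 36 mm. Between the combs nothing rises above the base. Only y = +12 mm is filled.
- next_mid (a point): Centre of the next slide, 76 x 26 x 8 mm, on its long edge in the stand: centre 17 mm, top edge 30 mm above the table, the lower 8 mm in the slots (1.5 mm play each side). Axes: x lengthways to the frosted end, y (thickness) out of the label face, z across its width, up as it stands. Notch in the upper corner +x +z. Clear part x = -38 to 16 mm, frosted end 16 to 38 mm: grip at x = 0 or less.
- next_label (a point): Middle of the frosted end's label face on the next slide: 27 mm along +x from its centre and 4 mm out along +y.
- scanner: Fixed label scanner: round base 116 mm wide, 18 mm post, 0.35 m high, and a head (52 x 66 x 95 mm) that looks down at 45 degrees to the robot's side. Origin: middle of the underside of the base; -x is the side it looks to. The dark window's centre is 60 mm to -x of the origin, 272 mm above the table.
- scan_spot (a point): Point in the air on the scanner's line of sight, 150 mm from the middle of the window and 166 mm above the table: hold the middle of the label here. z is the line of sight, away from the window (down and towards the robot's side); y is level; the label face should look along -z, to the window.
- tube_rack: Loose orange tube rack, 88 x 176 x 66 mm, tubes up to 100 mm high; bystander. Origin: middle of its underside.
- pump_bottle: Loose pump bottle, 62 mm across, 151 mm high; bystander. Origin: middle of its underside.
- phone: Loose phone lying flat, 150 x 74 x 9 mm; bystander. Origin: middle of its underside.
Mind the look-alikes: they are no part of the job. Leave any yellow look-alike of the tray alone. What is shaped like the part that bears done_mid but green is not meant.

How it is judged:
By the outcome, as a careful person would: the job done as asked, in the order asked, and still so for the second after the job is handed in, while the arm keeps its last pose, push and grip.
It also fails if it takes over 64 s, if anything falls off the work surface, if the arm or the gripper's body presses on something with over 40 N, if the wrist force passes 120 N, or if a joint passes its speed limit or range.

## Working session

There is one attempt and no reset: what is moved stays moved. The work goes in short steps, Python scripts to look and compute and a tool call to move; the robot and the scene stay as the last step left them, time stands still between calls to the robot, and variables do not carry over. Pictures are saved under pics/ and viewed, and the job is handed in when it is done.

Besides the shell and the picture viewer there is one more tool, called after "Emit:" by a JSON object that holds its "fn" and its "kwargs", one argument or row to a line. move_arm: Moves the arm, as the interface text tells. Its arguments: {"type":"object","properties":{"motion":{"type":"array","items":{"type":"number"}}},"required":["motion"]}

```bash
mkdir -p pics; ls; python3 - <<'E'
from station import r, imaging
import cv2, numpy as np
np.set_printoptions(precision=4,suppress=True)
for n in ("scene","top"):
    im=imaging.capture(n); cv2.imwrite(f"pics/{n}0.png",im)
    p=imaging.camera_params(n); print(n,p)
print(r.sense())
E
```

```text
pics
scene {'intrinsics': array([[544.0733,   0.    , 317.2409],
       [  0.    , 544.0733, 242.2956],
       [  0.    ,   0.    ,   1.    ]]), 'k1': -0.05275378741714537, 'world_from_camera': array([[ 0.4005,  0.7648, -0.5047,  1.2074],
       [ 0.9163, -0.3324,  0.2234, -0.402 ],
       [ 0.0031, -0.5519, -0.8339,  1.245 ],
       [ 0.    ,  0.    ,  0.    ,  1.    ]])}
top {'intrinsics': array([[499.1986,   0.    , 325.8742],
       [  0.    , 499.1986, 234.5978],
       [  0.    ,   0.    ,   1.    ]]), 'k1': -0.0013641193614511709, 'world_from_camera': array([[-0.0076, -0.9978,  0.0659,  0.46  ],
       [-0.9997,  0.0061, -0.0229, -0.1024],
       [ 0.0225, -0.066 , -0.9976,  1.1629],
       [ 0.    ,  0.    ,  0.    ,  1.    ]])}
{'time_s': 0.1, 'joints': array([ 80.8783,  22.0871,   0.3893,  -0.026 , -68.4118, -14.8158]), 'joint_velocities': array([-0.0462, -0.0631,  0.1652,  0.1628, -0.0294, -0.0688]), 'effort': array([  0.0005, -39.1687,  18.7937,   4.2319,   0.0135,  -0.0001]), 'tcp_pos': array([0.2534, 0.5708, 0.2216]), 'ee_rot': array([[ 0.9139, -0.4059, -0.0007],
       [-0.4059, -0.9139, -0.0018],
       [ 0.0001,  0.002 , -1.    ]]), 'wrist_force': array([-0.5084,  0.6285,  0.0889]), 'moment': array([ 0.0046,  0.0352, -0.0243]), 'gripper_width': 1.0033990801035046}
```

View pics/scene0.png

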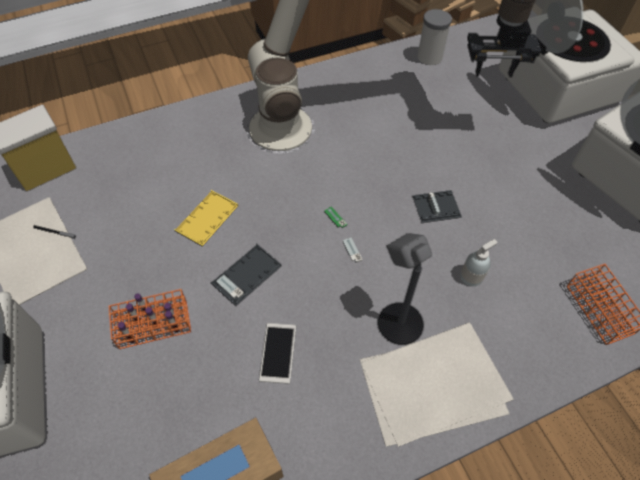

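View pics/top0.png

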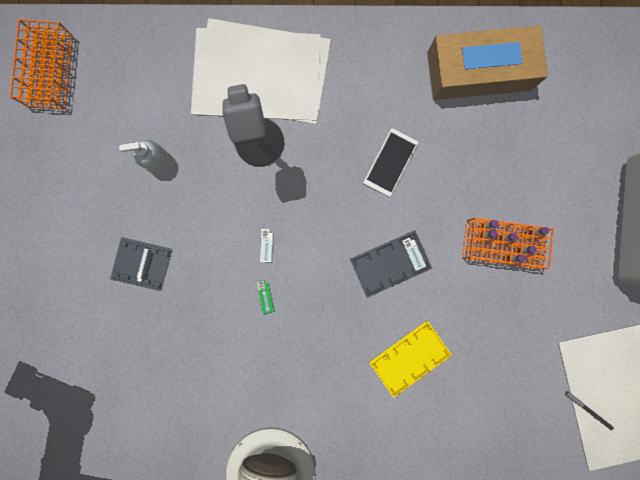

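Top view: the white scanned slide is at (266,245) and its green look-alike at (265,297). The dark tray is at (391,263), with a yellow look-alike at (411,358). The stand is at (141,263) with one slide, and the scanner head is at (244,115). I choose the white slide and the dark tray, and check them in close crops.

```bash
python3 - <<'E'
import cv2, numpy as np
t=cv2.imread("pics/top0.png"); s=cv2.imread("pics/scene0.png")
def c(im,x,y,w,h,k): return cv2.resize(im[y:y+h,x:x+w],None,fx=k,fy=k,interpolation=cv2.INTER_CUBIC)
cv2.imwrite("pics/c1.png",np.vstack([np.hstack([c(t,340,220,100,80,4),c(t,100,225,80,80,4)]),np.hstack([c(t,236,220,60,60,4),c(s,325,220,60,60,4),c(s,400,180,60,60,4)])
 ]) if 0 else np.hstack([c(t,340,220,100,80,4),c(t,100,225,80,80,4)]))
cv2.imwrite("pics/c2.png",np.hstack([c(t,241,220,50,50,7),c(s,328,225,50,50,7)]))
cv2.imwrite("pics/c3.png",np.hstack([c(s,205,238,80,70,5),c(s,408,180,60,70,5)]))
E
```

```text
(no output)
```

View pics/c1.png

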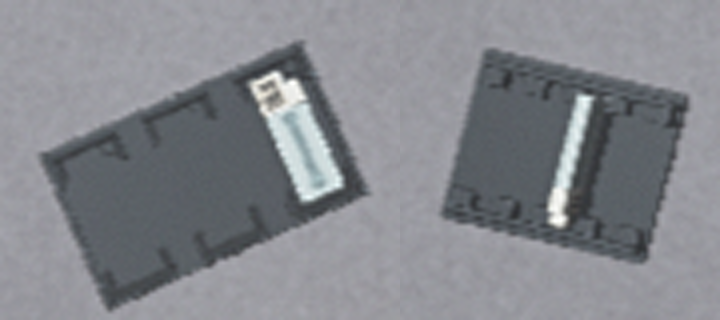

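View pics/c2.png

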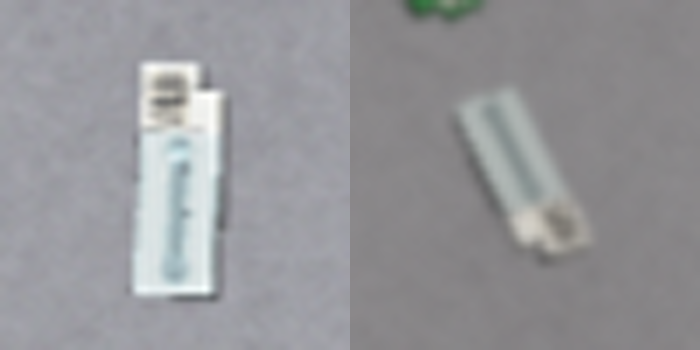

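View pics/c3.png

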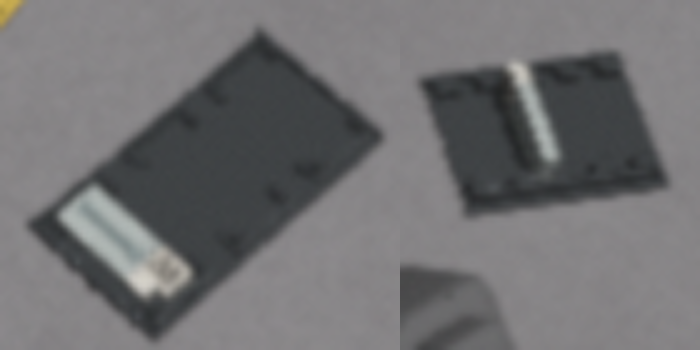

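```bash
cat > h.py <<'E'
import numpy as np, cv2
from station import r, imaging
np.set_printoptions(precision=4,suppress=True)
P={n:imaging.camera_params(n) for n in("scene","top")}
def ray(n,uv):
    p=P[n];K=p["intrinsics"];uv=np.atleast_2d(uv).astype(float)
    d=np.array([p["k1"],0,0,0,0])
    x=cv2.undistortPoints(uv[:,None],K,d)[:,0]
    T=p["world_from_camera"]
    return T[:3,3],np.c_[x,np.ones(len(x))]@T[:3,:3].T
def onz(n,uv,z):
    o,d=ray(n,uv);return o+d*((z-o[2])/d[:,2])[:,None]
def two(a,b):
    o1,d1=ray("top",a);o2,d2=ray("scene",b);d1=d1[0];d2=d2[0]
    s=np.linalg.lstsq(np.c_[d1,-d2],o2-o1,rcond=None)[0]
    p=o1+s[0]*d1;q=o2+s[1]*d2
    return (p+q)/2,np.linalg.norm(p-q)
def proj(n,X):
    p=P[n];T=np.linalg.inv(p["world_from_camera"]);rv=cv2.Rodrigues(T[:3,:3])[0]
    return cv2.projectPoints(np.atleast_2d(X).astype(float),rv,T[:3,3],p["intrinsics"],np.array([p["k1"],0,0,0,0]))[0][:,0]
def rect(n,mask,z,roi):
    """largest blob in roi(x,y,w,h) -> min rect on plane z; returns centre, long-axis yaw deg, sizes"""
    x,y,w,h=roi;m=np.zeros(mask.shape[:2],np.uint8);m[y:y+h,x:x+w]=mask[y:y+h,x:x+w]
    cs=cv2.findContours(m,cv2.RETR_EXTERNAL,cv2.CHAIN_APPROX_NONE)[0];c=max(cs,key=cv2.contourArea)
    W=onz(n,c[:,0],z)[:,:2]
    (cx,cy),(a,b),t=cv2.minAreaRect((W*1000).astype(np.float32))
    if a<b:a,b,t=b,a,t+90
    return np.array([cx,cy]),(t+90)%180-90,(a,b),c
def white(im):
    g=im.astype(int);return ((g.min(2)>165)).astype(np.uint8)*255
def up(im,k=4): return cv2.resize(im,None,fx=k,fy=k,interpolation=cv2.INTER_CUBIC)
E
python3 - <<'E'
from h import *
t=cv2.imread("pics/top0.png"); s=cv2.imread("pics/scene0.png")
for n,im,rs in(("top",t,(240,222,50,48)),("scene",s,(335,230,40,40))):
    x,y,w,h=rs;c=im[y:y+h,x:x+w].astype(int);bg=np.median(c.reshape(-1,3),0);print(n,bg)
    for th in(25,40):
        m=((im.astype(int)-bg).mean(2)>th).astype(np.uint8)*255
        a=rect(n,m,.004,rs);print('done',a[:3])
for n,im,rs in(("top",t,(340,222,100,80)),("scene",s,(205,238,85,70))):
  for th in(90,105):
    m=(im.max(2)<th).astype(np.uint8)*255; m=cv2.morphologyEx(m,cv2.MORPH_CLOSE,np.ones((9,9)))
    print(n,'tray',rect(n,m,.005,rs)[:3])
for n,im,rs in(("top",t,(340,222,100,80)),("scene",s,(205,238,85,70))):
    m=((im.astype(int)).mean(2)>(170 if n=='top' else 140)).astype(np.uint8)*255
    print(n,'filed',rect(n,m,.008,rs)[:3])
for n,im,rs in(("top",t,(100,228,85,75)),("scene",s,(408,182,60,46))):
  for th in(90,105):
    m=(im.max(2)<th).astype(np.uint8)*255; m=cv2.morphologyEx(m,cv2.MORPH_CLOSE,np.ones((9,9)))
    print(n,'stand',rect(n,m,.006,rs)[:3])
def c(im,x,y,w,h,k): return cv2.resize(im[y:y+h,x:x+w],None,fx=k,fy=k,interpolation=cv2.INTER_CUBIC)
cv2.imwrite("pics/c4.png",np.hstack([c(t,205,75,110,135,4)[:540,:400],c(s,335,222,95,135,4)[:540]]))
E
```

```text
top [165. 158. 158.]
done (array([513.1802,  10.2346]), -2.65924072265625, (74.97351837158203, 26.002670288085938))
done (array([513.168 ,   9.9457]), -2.0571670532226562, (74.71784973144531, 25.807531356811523))
scene [136. 134. 136.]
done (array([514.0558,   8.0333]), -3.688995361328125, (73.9361572265625, 23.764734268188477))
done (array([537.6201,   0.292 ]), -2.4619674682617188, (18.44536018371582, 8.798487663269043))
top tray (array([ 467.2801, -279.9836]), -66.40515327453613, (163.330322265625, 93.51762390136719))
top tray (array([ 468.2283, -279.4755]), -66.81451988220215, (165.45103454589844, 97.57740783691406))
scene tray (array([ 473.3679, -281.1585]), -66.89161109924316, (168.05052185058594, 97.69429016113281))
scene tray (array([ 473.5749, -281.2393]), -66.65876007080078, (171.2963104248047, 99.94007873535156))
top filed (array([ 492.1588, -333.0356]), 23.101152420043945, (75.356689453125, 26.411958694458008))
scene filed (array([ 494.0523, -333.9992]), 23.235137939453125, (75.69742584228516, 24.748191833496094))
top stand (array([470.2128, 295.7839]), 76.93077850341797, (119.47991943359375, 94.63511657714844))
top stand (array([471.4311, 295.8925]), 76.41277313232422, (119.78199768066406, 97.83848571777344))
scene stand (array([479.302 , 292.3748]), 76.29926300048828, (119.15771484375, 99.62984466552734))
scene stand (array([478.7447, 292.8912]), 76.2920150756836, (121.87928771972656, 102.86585998535156))
```

View pics/c4.png

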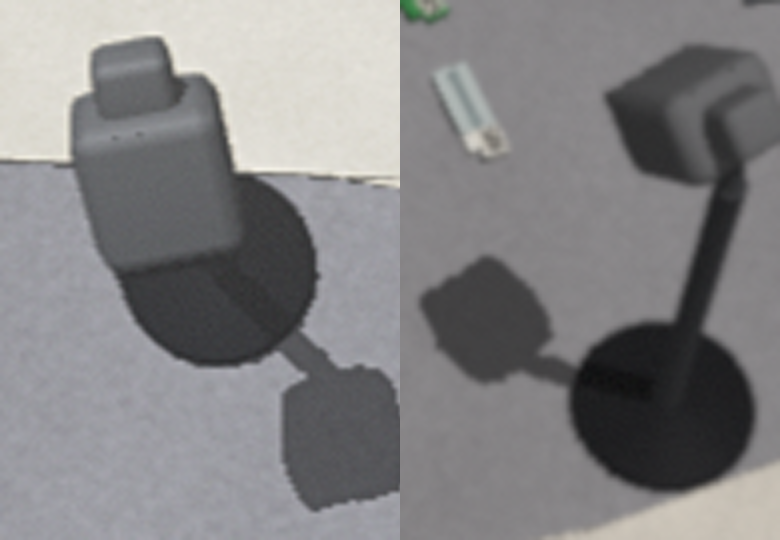

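```bash
python3 - <<'E'
from h import *
t=cv2.imread("pics/top0.png"); s=cv2.imread("pics/scene0.png")
def c(im,x,y,w,h,k,a):
    q=im[y:y+h,x:x+w].astype(float)*a; return up(np.clip(q,0,255).astype(np.uint8),k)
cv2.imwrite("pics/c5.png",np.hstack([c(t,215,78,60,72,8,1.8)[:480],c(s,380,225,60,72,6,2.2)[:432].copy() if 0 else cv2.resize(c(s,380,225,55,75,6,2.2),(400,546))[:546].copy() if 0 else c(s,382,228,40,60,8,2.2)[:576]]) if 0 else c(t,215,78,60,72,8,1.8))
cv2.imwrite("pics/c6.png",c(s,380,225,60,60,9,2.2))
# base
from scipy.optimize import least_squares
x,y,w,h=370,290,65,65
m=np.zeros(s.shape[:2],np.uint8);m[300:350,375:432]=(s.max(2)<60)[300:350,375:432]*255
cs=max(cv2.findContours(m,0,cv2.CHAIN_APPROX_NONE)[0],key=cv2.contourArea)[:,0]
for z in(0,.006):
  W=onz("scene",cs,z)[:,:2]*1000
  f=least_squares(lambda p:np.hypot(*(W-p[:2]).T)-58,W.mean(0),loss='soft_l1',f_scale=1);print("scene base",z,f.x,np.median(abs(f.fun)))
m=np.zeros(t.shape[:2],np.uint8);m[138:170,230:290]=(t.max(2)<75)[138:170,230:290]*255
m[115:170,266:290]=(t.max(2)<75)[115:170,266:290]*255
cs=max(cv2.findContours(m,0,cv2.CHAIN_APPROX_NONE)[0],key=cv2.contourArea)[:,0]
for z in(0,.006):
  W=onz("top",cs,z)[:,:2]*1000
  f=least_squares(lambda p:np.hypot(*(W-p[:2]).T)-58,W.mean(0),loss='cauchy',f_scale=1);print("top base",z,f.x,np.median(abs(f.fun)),len(cs))
E
```

```text
scene base 0 [756.5686  25.8943] 2.2916197260012474
scene base 0.006 [758.5283  23.9807] 2.5985855642524207
top base 0 [758.251   28.0234] 2.2144095220110174 144
top base 0.006 [757.0071  27.604 ] 2.405863604880178 144
```

View pics/c5.png

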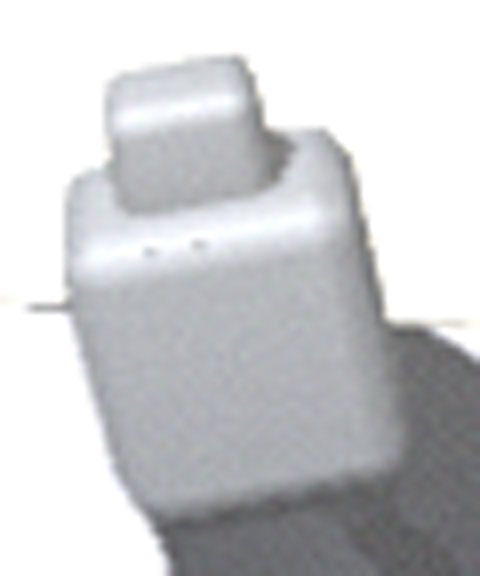

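View pics/c6.png

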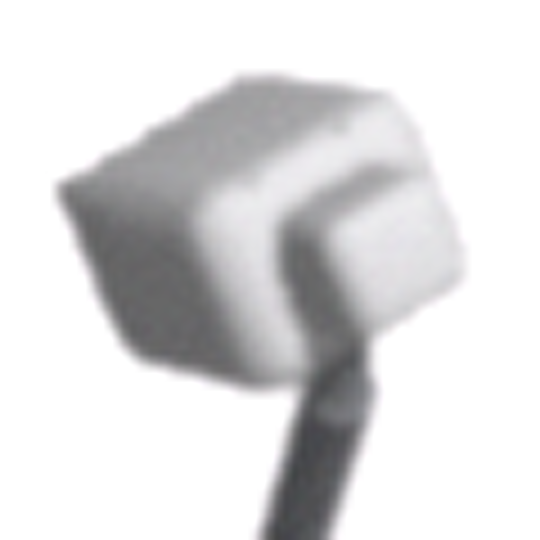

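```bash
python3 - <<'E'
from h import *
a,e1=two((235.6,143),(407.2,233.7)); b,e2=two((265,136),(386.7,246.1))
print(a,e1,b,e2,np.linalg.norm(a-b)); d=(a-b); print("yaw",np.degrees(np.arctan2(-d[0],d[1])))
m=(a+b)/2; v=m[:2]-[.7575,.027]; print("mid",m,"dir yaw",np.degrees(np.arctan2(-v[1],-v[0])),np.linalg.norm(v))
for yaw in(3,7,11,15):
    c,s=np.cos(np.radians(yaw)),np.sin(np.radians(yaw));R=np.array([[c,-s,0],[s,c,0],[0,0,1]])
    o=np.array([.7575,.027,0]); 
    # front face upper edge: window centre + 45deg up-forward half of 66 or 95
    for hh in(.026,.0325):
      for w in (.0325,.0475):
        u=np.array([-.7071,0,.7071])
        pts=[o+R@(np.array([-.06,0,.272])+u*hh+np.array([0,sg*w,0])) for sg in(1,-1)]
        print(yaw,hh,w,proj("top",pts).round(1).tolist(),proj("scene",pts).round(1).tolist())
for p in ([235.6,143],[265,136]): pass
A,B=onz("top",[[235.6,143],[265,136]],.29); print("level edge yaw",np.degrees(np.arctan2(-(A-B)[0],(A-B)[1])),np.linalg.norm(A-B))
A,B=onz("top",[[215+80/8,78+275/8],[215+340/8,78+215/8]],.34); print("crease yaw",np.degrees(np.arctan2(-(A-B)[0],(A-B)[1])))
E
```

```text
[0.6828 0.0385 0.2855] 0.004105046757091333 [ 0.6944 -0.0153  0.2866] 0.0007017782507533545 0.05505479175019784
yaw 12.118712372370188
mid [0.6886 0.0116 0.286 ] dir yaw 12.599907455224907 0.07059990193743287
3 0.026 0.0325 [[224.5, 144.8], [261.3, 142.9]] [[412.3, 228.1], [386.2, 239.3]]
3 0.026 0.0475 [[215.9, 145.3], [269.8, 142.4]] [[418.2, 225.6], [380.1, 242.0]]
3 0.0325 0.0325 [[224.1, 146.8], [261.2, 144.8]] [[411.4, 225.3], [385.3, 236.5]]
3 0.0325 0.0475 [[215.5, 147.2], [269.7, 144.3]] [[417.3, 222.8], [379.2, 239.1]]
7 0.026 0.0325 [[227.7, 145.8], [264.3, 141.3]] [[409.5, 228.4], [384.6, 241.2]]
7 0.026 0.0475 [[219.2, 146.9], [272.7, 140.3]] [[415.2, 225.5], [378.7, 244.2]]
7 0.0325 0.0325 [[227.5, 147.7], [264.4, 143.2]] [[408.6, 225.6], [383.6, 238.4]]
7 0.0325 0.0475 [[219.0, 148.8], [272.9, 142.2]] [[414.2, 222.7], [377.7, 241.4]]
11 0.026 0.0325 [[230.9, 146.6], [267.2, 139.6]] [[406.9, 228.7], [383.1, 243.1]]
11 0.026 0.0475 [[222.6, 148.2], [275.5, 138.0]] [[412.2, 225.5], [377.5, 246.5]]
11 0.0325 0.0325 [[231.0, 148.5], [267.4, 141.5]] [[405.8, 226.1], [382.0, 240.4]]
11 0.0325 0.0475 [[222.6, 150.1], [275.8, 139.8]] [[411.2, 222.8], [376.4, 243.7]]
15 0.026 0.0325 [[234.3, 147.1], [269.9, 137.7]] [[404.3, 229.3], [381.9, 245.1]]
15 0.026 0.0475 [[226.0, 149.3], [278.1, 135.5]] [[409.3, 225.7], [376.5, 248.8]]
15 0.0325 0.0325 [[234.5, 149.0], [270.4, 139.5]] [[403.1, 226.7], [380.6, 242.5]]
15 0.0325 0.0475 [[226.2, 151.2], [278.6, 137.3]] [[408.1, 223.1], [375.3, 246.2]]
level edge yaw 13.534185326719022 0.05330604623255481
crease yaw 13.267949531210888
```

```bash
cat >> h.py <<'E'
from scipy.spatial.transform import Rotation as Ro
def down(yaw):
    c,s=np.cos(np.radians(yaw)),np.sin(np.radians(yaw));return np.array([[c,s,0],[s,-c,0],[0,0,-1.]])
def go(p,R):
    s=r.sense();R0=s["ee_rot"];d=R0.T@(np.array(p)-s["tcp_pos"])/.04
    w=Ro.from_matrix(R0.T@R).as_rotvec(degrees=True)/5
    print("t %.2f"%s["time_s"],"pos",s["tcp_pos"],"j",s["joints"].round(1),"g %.3f"%s["gripper_width"])
    print("UNITS",d.round(3),w.round(3),"rows>=",max(np.linalg.norm(d)*40/41.7,np.linalg.norm(w)*5/7.16).round(1))
E
python3 -c "
from h import *
go([.513,.010,.10],down(-2.4))"
```

```text
t 0.10 pos [0.2534 0.5708 0.2216] j [ 80.9  22.1   0.4  -0.  -68.4 -14.8] g 1.003
UNITS [11.622 10.172  3.06 ] [ 0.022  0.003 -4.309] rows>= 15.1
```

Emit:
{"fn": "move_arm", "kwargs": {
  "motion": [2,1.8,0.5,0,0,-0.8,-0.3,4,3.5,1,0,0,-1.5,-0.3,6,5.2,1.6,0,0,-2.2,-0.3,8,7,2.1,0,0,-3,-0.3,10,8.7,2.6,0,0,-3.7,-0.3,11.62,10.17,3.06,0,0,-4.3,-0.3,11.62,10.17,3.06,0,0,-4.3,-0.3,11.62,10.17,3.06,0,0,-4.3,-0.3,11.62,10.17,3.06,0,0,-4.3,-0.3,11.62,10.17,3.06,0,0,-4.3,-0.3,11.62,10.17,3.06,0,0,-4.3,-0.3,11.62,10.17,3.06,0,0,-4.3,-0.3,11.62,10.17,3.06,0,0,-4.3,-0.3,11.62,10.17,3.06,0,0,-4.3,-0.3,11.62,10.17,3.06,0,0,-4.3,-0.3,11.62,10.17,3.06,0,0,-4.3,-0.3,11.62,10.17,3.06,0,0,-4.3,-0.3,11.62,10.17,3.06,0,0,-4.3,-0.3]
}}

```text
time_s: 1.6
tcp_pos: [0.5126, 0.0097, 0.0996]
ee_rot: [[0.999, -0.044, -0.002], [-0.044, -0.999, -0.002], [-0.002, 0.002, -1.0]]
wrist_force: [0.0, 1.0, -0.0]
gripper_width: 0.649
```

```bash
python3 - <<'E'
from h import *
go([.513,.010,.10],down(-2.4))
a=imaging.capture("top");b=imaging.capture("scene")
cv2.imwrite("pics/d1.png",np.hstack([up(a[190:320,200:330],3),up(b[150:280,270:400],3)]))
E
```

```text
t 1.60 pos [0.5126 0.0097 0.0996] j [ 19.3  18.7 -24.7   0.1 -46.7  68.1] g 0.649
UNITS [ 0.009 -0.007 -0.01 ] [ 0.024  0.019 -0.025] rows>= 0.0
```

View pics/d1.png

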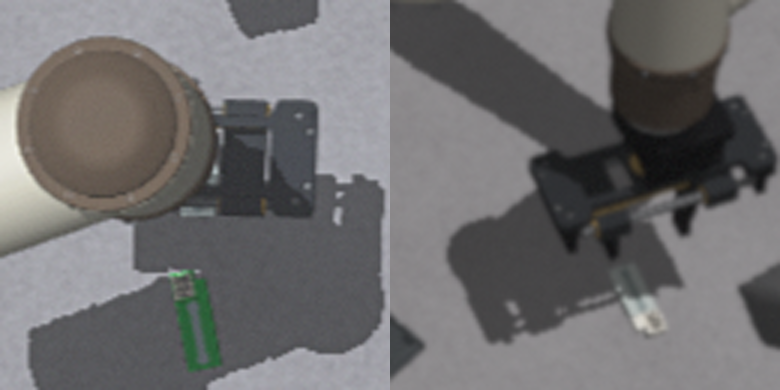

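```bash
python3 - <<'E'
from h import *
print(onz("scene",[[344,233.5],[367.7,226.5],[356,230]],.1))
print(proj("scene",[[.5126,.0097,.0996]]))
go([.513,.010,.020],down(-2.4));go([.513,.010,.002],down(-2.4))
E
```

```text
[[ 0.517  -0.0219  0.1   ]
 [ 0.5215  0.0435  0.1   ]
 [ 0.5194  0.011   0.1   ]]
[[354.3756 228.2556]]
t 1.70 pos [0.5127 0.0111 0.1003] j [ 19.4  18.6 -24.7   0.1 -46.7  68.1] g 0.650
UNITS [0.009 0.023 2.006] [0.019 0.004 0.007] rows>= 1.9
t 1.70 pos [0.5127 0.0111 0.1003] j [ 19.4  18.6 -24.7   0.1 -46.7  68.1] g 0.650
UNITS [0.01  0.022 2.456] [0.019 0.004 0.007] rows>= 2.4
```

Emit:
{"fn": "move_arm", "kwargs": {
  "motion": [0,0,0.6,0,0,0,-0.3,0,0,1.2,0,0,0,-0.3,0,0,1.7,0,0,0,-0.3,0,0,2.1,0,0,0,-0.3,0,0,2.3,0,0,0,-0.3,0,0,2.43,0,0,0,-0.3,0,0,2.43,0,0,0,-0.3,0,0,2.43,0,0,0,1,0,0,2.43,0,0,0,1,0,0,2.43,0,0,0,1,0,0,2.43,0,0,0,1,0,0,2.43,0,0,0,1,0,0,2.43,0,0,0,1,0,0,2.43,0,0,0,1,0,0,2.43,0,0,0,1]
}}

```text
time_s: 2.95
tcp_pos: [0.5128, 0.0109, 0.0034]
ee_rot: [[0.999, -0.041, -0.0], [-0.041, -0.999, -0.002], [0.0, 0.002, -1.0]]
wrist_force: [-1.5, -1.0, 3.4]
gripper_width: 0.289
```

```bash
python3 - <<'E'
from h import *
s=r.sense();print(s["gripper_width"]*87,s["wrist_force"],s["tcp_pos"])
p=s["tcp_pos"];go([p[0],p[1],.12],down(-2.4))
go([.468,-.2795,.12],down(23.2))
E
```

```text
25.17283921174252 [-1.4848 -0.9775  3.3757] [0.5128 0.0109 0.0034]
t 2.95 pos [0.5128 0.0109 0.0034] j [ 19.4  27.1 -29.9   0.2 -33.   68.1] g 0.289
UNITS [ 0.     0.005 -2.915] [ 0.019 -0.     0.008] rows>= 2.8
t 2.95 pos [0.5128 0.0109 0.0034] j [ 19.4  27.1 -29.9   0.2 -33.   68.1] g 0.289
UNITS [-0.821  7.304 -2.903] [ 0.019  0.004 -5.112] rows>= 7.6
```

Emit:
{"fn": "move_arm", "kwargs": {
  "motion": [0,0,-0.5,0,0,0,1,0,0,-1.2,0,0,0,1,0,0,-2,0,0,0,1,0,0.5,-2.6,0,0,-0.4,1,-0.1,1.2,-2.9,0,0,-0.9,1,-0.2,2,-2.9,0,0,-1.4,1,-0.3,2.8,-2.9,0,0,-2,1,-0.4,3.6,-2.9,0,0,-2.6,1,-0.5,4.4,-2.9,0,0,-3.2,1,-0.6,5.2,-2.9,0,0,-3.8,1,-0.7,6,-2.9,0,0,-4.4,1,-0.75,6.7,-2.9,0,0,-4.8,1,-0.8,7.1,-2.9,0,0,-5,1,-0.8,7.3,-2.9,0,0,-5.1,1,-0.8,7.3,-2.9,0,0,-5.1,1,-0.8,7.3,-2.9,0,0,-5.1,1,-0.8,7.3,-2.9,0,0,-5.1,1]
}}

```text
time_s: 4.37
tcp_pos: [0.4689, -0.2785, 0.1197]
ee_rot: [[0.919, 0.394, -0.0], [0.394, -0.919, -0.001], [-0.001, 0.001, -1.0]]
wrist_force: [1.0, 0.2, -0.5]
gripper_width: 0.289
```

```bash
python3 - <<'E'
from h import *
go([.469,-.280,.03],down(23.2))
b=imaging.capture("scene");a=imaging.capture("top");cv2.imwrite("pics/scene_e.png",b)
cv2.imwrite("pics/e1.png",np.hstack([up(a[200:310,330:440],4)[:,:400],up(b[190:300,190:290],4)]))
s=r.sense();print(s["gripper_width"]*87,proj("scene",[s["tcp_pos"]]))
E
```

```text
t 4.37 pos [ 0.4689 -0.2785  0.1197] j [-13.6  20.  -19.    0.1 -51.  126.7] g 0.289
UNITS [-0.01   0.034  2.243] [ 0.012  0.01  -0.005] rows>= 2.2
25.198133178467845 [[241.7625 248.4544]]
```

View pics/e1.png

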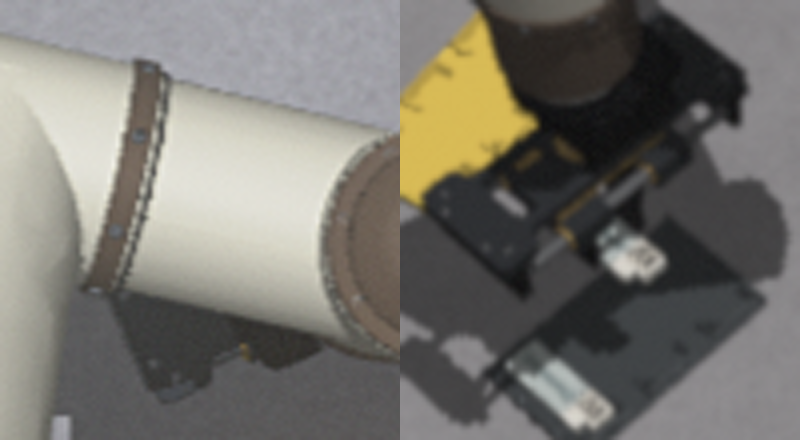

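```bash
python3 - <<'E'
from h import *
R=down(23.2);q=np.array([.038,.013])
def s2w(c,yaw,p):
    t=np.radians(yaw);return np.array(c)+np.array([[np.cos(t),-np.sin(t)],[np.sin(t),np.cos(t)]])@p
tcp=r.sense()["tcp_pos"]
W=onz("scene",[[256.25,255.]],tcp[2]+.0046)[0];e=s2w(tcp[:2],23.2,q)
t=np.radians(23.2);Rt=np.array([[np.cos(t),np.sin(t)],[-np.sin(t),np.cos(t)]])
print("held corner vs tool-centred, slide frame mm",Rt@(W[:2]-e)*1000)
W=onz("scene",[[243,292.]],.012)[0];e=s2w([.4922,-.333],23.2,q)
print("filed corner, rel to top estimate",Rt@(W[:2]-e)*1000)
E
```

```text
held corner vs tool-centred, slide frame mm [ 4.2778 -3.269 ]
filed corner, rel to top estimate [ 2.5137 -2.6683]
```

```bash
python3 - <<'E'
from h import *
go([.468,-.2797,.008],down(23.2))
E
```

```text
t 4.47 pos [ 0.4691 -0.2783  0.1199] j [-13.6  20.  -19.    0.1 -51.  126.8] g 0.290
UNITS [-0.036  0.017  2.798] [0.016 0.007 0.004] rows>= 2.7
```

Emit:
{"fn": "move_arm", "kwargs": {
  "motion": [-0.03,0.02,0.6,0,0,0,1,-0.03,0.02,1.3,0,0,0,1,-0.03,0.02,1.9,0,0,0,1,-0.03,0.02,2.3,0,0,0,1,-0.03,0.02,2.45,0,0,0,1,-0.03,0.02,2.55,0,0,0,1,-0.03,0.02,2.65,0,0,0,1,-0.03,0.02,2.75,0,0,0,1,-0.03,0.02,2.8,0,0,0,1,-0.03,0.02,2.8,0,0,0,1,-0.03,0.02,2.8,0,0,0,1]
}}

```text
time_s: 5.38
tcp_pos: [0.4686, -0.2798, 0.0084]
ee_rot: [[0.919, 0.394, 0.001], [0.394, -0.919, -0.002], [0.0, 0.002, -1.0]]
wrist_force: [-0.3, -0.3, 0.1]
gripper_width: 0.292
```

```bash
python3 - <<'E'
from h import *
go([.468,-.2797,.008],down(23.2))
s=r.sense();print(s["wrist_force"],s["gripper_width"]*87)
b=imaging.capture("scene");cv2.imwrite("pics/scene_f.png",b)
cv2.imwrite("pics/f1.png",up(b[210:320,190:300],5))
E
```

```text
t 5.38 pos [ 0.4686 -0.2798  0.0084] j [-13.8  28.8 -25.1   0.1 -36.  126.9] g 0.292
UNITS [-0.014 -0.009  0.011] [ 0.023 -0.002  0.005] rows>= 0.0
[-0.3256 -0.3244  0.1117] 25.400295605613106
```

View pics/f1.png

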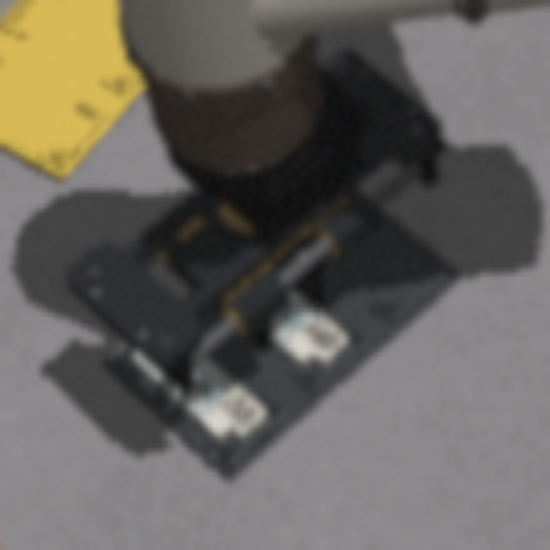

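Both slides' frosted ends line up with the tray's +x edge at about (315,340) and (235,410), and there is no contact force. I release with a small opening and lift.

Emit:
{"fn": "move_arm", "kwargs": {
  "motion": [0,0,0.02,0,0,0,1,0,0,0.02,0,0,0,0.12,0,0,0.02,0,0,0,0.12,0,0,0.02,0,0,0,0.12,0,0,0.02,0,0,0,0.12,0,0,0.02,0,0,0,0.12,0,0,-0.3,0,0,0,0.12,0,0,-0.8,0,0,0,0.12,0,0,-1.6,0,0,0,0.12,0,0,-2.6,0,0,0,0.12,0,0,-3.5,0,0,0,0.12,0,0,-4,0,0,0,0,0,-2,-4,0,0,3,0,0,-3,-4,0,0,6,0,0,-4,-4,0,0,8,0,0,-5,-4,0,0,10,0,0,-5,-4,0,0,11,0,0,-5,-4,0,0,12,0]
}}

```text
time_s: 6.93
tcp_pos: [0.3877, -0.0938, 0.1681]
ee_rot: [[0.963, -0.268, 0.001], [-0.268, -0.963, -0.001], [0.001, 0.001, -1.0]]
wrist_force: [-0.5, -0.6, 0.5]
gripper_width: 0.5
```

```bash
python3 - <<'E'
from h import *
a=imaging.capture("top");b=imaging.capture("scene");cv2.imwrite("pics/top_g.png",a);cv2.imwrite("pics/scene_g.png",b)
cv2.imwrite("pics/g1.png",np.hstack([up(a[220:310,340:440],4),up(b[235:310,205:295],4.8)[:360,:400]]))
go([.468,.28,.15],down(166.4))
E
```

```text
t 7.03 pos [ 0.3883 -0.0942  0.1684] j [ 10.    2.6 -33.8   0.1 -53.5  64.7] g 0.501
UNITS [-0.535 -9.551  0.45 ] [-0.034 -0.016 35.677] rows>= 24.9
```

View pics/g1.png

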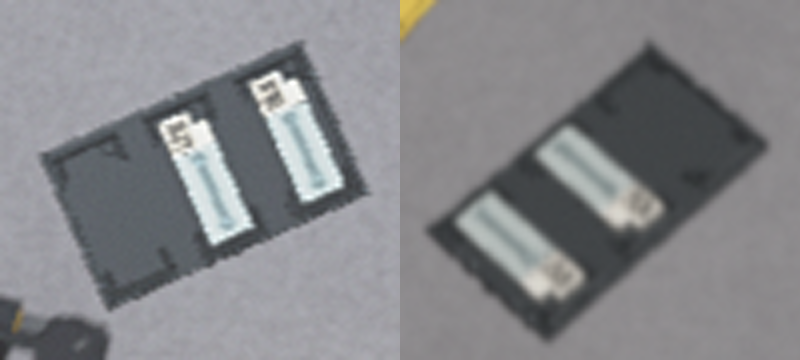

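The slide lies in the middle compartment, parallel to the filed one, with its notch at the same corner. I'll check this numerically and measure the stand slide.

```bash
python3 - <<'E'
from h import *
a=cv2.imread("pics/top_g.png");b=cv2.imread("pics/scene_g.png");s0=cv2.imread("pics/scene0.png");t0=cv2.imread("pics/top0.png")
m=(a.astype(int).mean(2)>150).astype(np.uint8)*255
A=rect("top",m,.008,(375,245,27,40));B=rect("top",m,.008,(400,232,35,50))
mm=(b.astype(int).mean(2)>125).astype(np.uint8)*255
t=np.radians(23.2);Rt=np.array([[np.cos(t),np.sin(t)],[-np.sin(t),np.cos(t)]])
print(A[:3],B[:3],Rt@(A[0]-B[0]))
# lower faces: per-point top plane variants
print(Rt@(A[0]-[468.1,-279.5]))
# next slide
mk=(t0.astype(int).mean(2)>150).astype(np.uint8)*255
mk[:, :]=mk
N=rect("top",mk,.030,(125,240,35,48));print("next top",N[:3],cv2.boundingRect(N[3]))
mk=(s0.astype(int).mean(2)>125).astype(np.uint8)*255
N=rect("scene",mk,.030,(420,188,32,28));print("next scene",N[:3],cv2.boundingRect(N[3]))
cv2.imwrite("pics/n.png",np.hstack([up(t0[235:295,110:170],6),up(s0[182:227,412:457],8)]))
E
```

```text
(array([ 468.9008, -279.3976]), 23.250978469848633, (76.35809326171875, 27.47875213623047)) (array([ 484.1811, -345.0499]), -1.2599868774414062, (114.76261901855469, 69.75361633300781)) [11.8185 66.3629]
[ 0.7764 -0.2213]
next top (array([469.5524, 286.4633]), -10.7474365234375, (73.52900695800781, 11.487421035766602)) (137, 249, 11, 33)
next scene (array([473.6537, 293.8054]), 66.7055892944336, (91.4619369506836, 82.58575439453125)) (420, 188, 32, 24)
```

View pics/n.png

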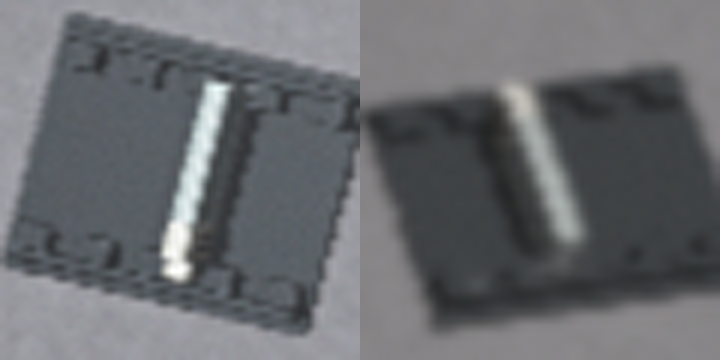

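```bash
python3 - <<'E'
from h import *
print(onz("top",[[150,155],[137,148]],.1))
go([.481,.2833,.12],down(77))
E
```

```text
[[0.7032 0.2484 0.1   ]
 [0.7185 0.2762 0.1   ]]
t 7.03 pos [ 0.3883 -0.0942  0.1684] j [ 10.    2.6 -33.8   0.1 -53.5  64.7] g 0.501
UNITS [-0.244 -9.717  1.2  ] [  0.025  -0.009 -18.443] rows>= 12.9
```

Half the turn now, the other way round (+17.5 units), together with the travel.

Emit:
{"fn": "move_arm", "kwargs": {
  "motion": [0,-0.8,0,0,0,1.2,0,-0.1,-1.6,0,0,0,2.5,0,-0.1,-2.4,0,0,0,3.8,0,-0.1,-3.2,0.1,0,0,5.1,0,-0.1,-4,0.2,0,0,6.4,0,-0.1,-4.8,0.3,0,0,7.7,0,-0.2,-5.6,0.4,0,0,9,0,-0.2,-6.4,0.5,0,0,10.3,0,-0.2,-7.2,0.6,0,0,11.6,0,-0.2,-8,0.7,0,0,12.9,0,-0.2,-8.7,0.8,0,0,14.2,0,-0.2,-9.3,0.9,0,0,15.5,0,-0.24,-9.7,1,0,0,16.8,0,-0.24,-9.7,1.1,0,0,17.5,0,-0.24,-9.7,1.2,0,0,17.5,0,-0.24,-9.7,1.2,0,0,17.5,0]
}}

```text
time_s: 8.37
tcp_pos: [0.481, 0.2818, 0.1186]
ee_rot: [[-0.218, -0.976, -0.0], [-0.976, 0.218, -0.003], [0.003, -0.0, -1.0]]
wrist_force: [-0.2, -0.8, -0.8]
gripper_width: 0.501
```

```bash
python3 - <<'E'
from h import *
go([.481,.2833,.10],down(167))
E
```

```text
t 8.37 pos [0.481  0.2818 0.1186] j [ 47.1  21.2 -17.3   0.1 -51.7 -59.7] g 0.501
UNITS [-0.039  0.008  0.464] [-0.031 -0.026 18.084] rows>= 12.6
```

Emit:
{"fn": "move_arm", "kwargs": {
  "motion": [0,0,0,0,0,1.3,0,0,0,0,0,0,2.7,0,0,0,0,0,0,4.1,0,0,0,0,0,0,5.5,0,0,0,0,0,0,6.9,0,0,0,0,0,0,8.3,0,0,0,0,0,0,9.7,0,0,0,0,0,0,11.1,0,0,0,0.1,0,0,12.5,0,0,0,0.2,0,0,13.9,0,0,0,0.3,0,0,15.3,0,0,0,0.4,0,0,16.7,0,-0.04,0,0.46,0,0,17.7,0,-0.04,0,0.46,0,0,18.08,0,-0.04,0,0.46,0,0,18.08,0,-0.04,0,0.46,0,0,18.08,0]
}}

```text
time_s: 9.7
tcp_pos: [0.4816, 0.2826, 0.1004]
ee_rot: [[-0.975, 0.223, -0.0], [0.223, 0.975, -0.003], [-0.001, -0.003, -1.0]]
wrist_force: [-0.1, 0.9, -0.3]
gripper_width: 0.5
```

```bash
python3 - <<'E'
from h import *
b=imaging.capture("scene");a=imaging.capture("top")
cv2.imwrite("pics/i1.png",np.hstack([up(a[200:300,90:190],4),up(b[130:230,380:480],4)]))
print(proj("scene",[r.sense()["tcp_pos"]]))
go([.481,.2833,.008],down(167))
E
```

```text
[[439.899  186.7068]]
t 9.80 pos [0.4816 0.2829 0.1004] j [  47.1   22.5  -18.3    0.1  -49.3 -150.1] g 0.498
UNITS [0.018 0.013 2.31 ] [-0.033  0.007  0.018] rows>= 2.2
```

View pics/i1.png

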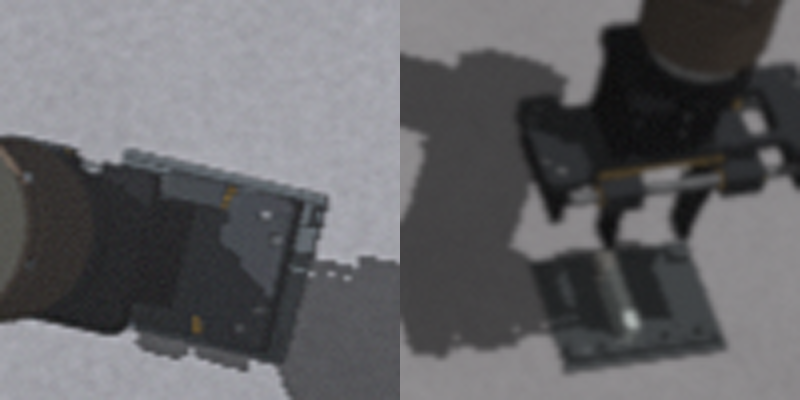

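Emit:
{"fn": "move_arm", "kwargs": {
  "motion": [0,0,0.6,0,0,0,0,0,0,1.2,0,0,0,0,0,0,1.6,0,0,0,0,0,0,1.9,0,0,0,0,0,0,2.1,0,0,0,0,0,0,2.25,0,0,0,0,0,0,2.25,0,0,0,0]
}}

```text
time_s: 10.38
tcp_pos: [0.4812, 0.2822, 0.0095]
ee_rot: [[-0.975, 0.223, -0.001], [0.223, 0.975, -0.004], [0.0, -0.004, -1.0]]
wrist_force: [0.8, 0.3, 0.6]
gripper_width: 0.496
```

```bash
python3 - <<'E'
from h import *
b=imaging.capture("scene");print(r.sense()["wrist_force"])
cv2.imwrite("pics/i2.png",up(b[150:240,390:480],7))
go([.481,.2833,.010],down(167))
E
```

```text
[ 0.2373  0.9259 -0.3984]
t 10.43 pos [0.4817 0.2826 0.0104] j [  47.1   29.6  -23.     0.2  -37.5 -150.1] g 0.503
UNITS [0.02  0.014 0.009] [-0.036  0.006  0.022] rows>= 0.0
```

View pics/i2.png

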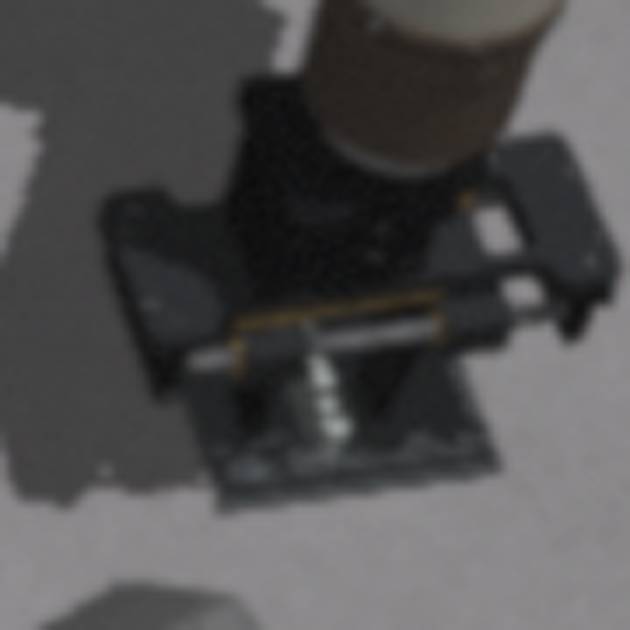

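Emit:
{"fn": "move_arm", "kwargs": {
  "motion": [0,0,0,0,0,0,0.4,0,0,0,0,0,0,0.6,0,0,0,0,0,0,1,0,0,0,0,0,0,1,0,0,0,0,0,0,1,0,0,0,0,0,0,1,0,0,0,0,0,0,1,0,0,0,0,0,0,1]
}}

```text
time_s: 11.1
tcp_pos: [0.4817, 0.2827, 0.0105]
ee_rot: [[-0.975, 0.223, -0.0], [0.223, 0.975, -0.003], [-0.001, -0.003, -1.0]]
wrist_force: [-1.4, 0.1, 1.6]
gripper_width: 0.092
```

```bash
python3 - <<'E'
from h import *
s=r.sense();print(s["wrist_force"],s["moment"],s["gripper_width"]*87)
go([.481,.2833,.010],down(167))
E
```

```text
[-1.4204  0.1201  1.5906] [-0.0003 -0.058   0.0344] 7.9971105725070375
t 11.10 pos [0.4817 0.2827 0.0105] j [  47.1   29.6  -23.     0.2  -37.5 -150.1] g 0.092
UNITS [0.021 0.012 0.013] [-0.035  0.007  0.024] rows>= 0.0
```

Gripped at 8.0 mm with negligible side force. I lift straight up and look.

Emit:
{"fn": "move_arm", "kwargs": {
  "motion": [0,0,-0.2,0,0,0,1,0,0,-0.5,0,0,0,1,0,0,-0.9,0,0,0,1,0,0,-1.5,0,0,0,1,0,0,-2.3,0,0,0,1,0,0,-3.1,0,0,0,1,0,0,-3.9,0,0,0,1,0,0,-4.5,0,0,0,1,0,0,-4.75,0,0,0,1,0,0,-4.75,0,0,0,1]
}}

```text
time_s: 11.93
tcp_pos: [0.4827, 0.2841, 0.2038]
ee_rot: [[-0.975, 0.223, 0.005], [0.223, 0.975, 0.001], [-0.004, 0.002, -1.0]]
wrist_force: [0.1, 0.0, -1.1]
gripper_width: 0.092
```

```bash
cat > fin.py <<'E'
from h import *
yaw=np.radians(12.5);c,s=np.cos(yaw),np.sin(yaw);Rs=np.array([[c,-s,0],[s,c,0],[0,0,1]])
O=np.array([.7575,.027,0]);spot=O+Rs@[-.166,0,.166]
n=Rs@[.7071,0,.7071]; tz=Rs@[.7071,0,-.7071]
# label face is +slide y; held: which tool axis? tool x=slide x, tool z=-slide z -> slide y = z x x = -toolz x toolx = -tool y
ty=-n; tx=np.cross(ty,tz); RF=np.c_[tx,ty,tz]
# label in tool frame: x=39 (27+12), y=-4, z: slide mid z=17 at tcp z .0105 -> -6.5
lab=np.array([.039,-.004,-.0065]); PF=spot-RF@lab
E
python3 - <<'E'
from fin import *
print(RF,spot,PF,np.linalg.det(RF))
s=r.sense();print("label now",s["tcp_pos"]+s["ee_rot"]@lab, "normal",-s["ee_rot"][:,1],s["gripper_width"]*87)
go(PF,RF)
b=imaging.capture("scene");a=imaging.capture("top")
cv2.imwrite("pics/j1.png",np.hstack([up(a[200:300,70:170],4),up(b[120:220,380:480],4)]))
E
```

```text
[[ 0.2164 -0.6903  0.6903]
 [-0.9763 -0.153   0.153 ]
 [ 0.     -0.7071 -0.7071]] [ 0.5954 -0.0089  0.166 ] [0.5887 0.0295 0.1586] 0.9999616403678719
label now [0.4438 0.2889 0.2101] normal [-0.2226 -0.9749 -0.0022] 8.007350512658833
t 11.93 pos [0.4827 0.2841 0.2038] j [  47.1   16.4  -10.7    0.2  -62.6 -150.1] g 0.092
UNITS [-3.996 -5.617  1.134] [  5.654  -8.932 -21.712] rows>= 16.9
```

View pics/j1.png

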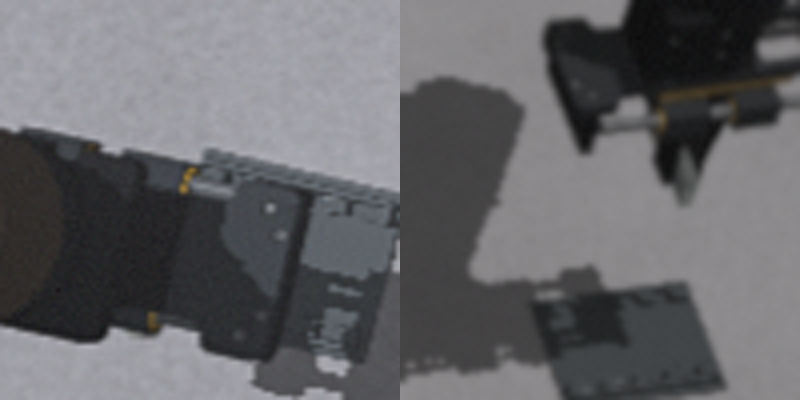

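```bash
python3 - <<'E'
from fin import *
go([.47,.03,.22],down(-77.5))
E
```

```text
t 12.03 pos [0.481  0.2828 0.1996] j [  47.1   16.7  -11.     0.1  -62.5 -150.1] g 0.086
UNITS [-1.144 -6.223 -0.486] [ -0.018  -0.05  -23.081] rows>= 16.1
```

Emit:
{"fn": "move_arm", "kwargs": {
  "motion": [-0.1,-0.4,-0.1,0,0,-1.3,1,-0.2,-0.8,-0.2,0,0,-2.6,1,-0.3,-1.2,-0.3,0,0,-3.9,1,-0.4,-1.6,-0.4,0,0,-5.2,1,-0.4,-2,-0.5,0,0,-6.5,1,-0.5,-2.4,-0.5,0,0,-7.8,1,-0.5,-2.8,-0.5,0,0,-9.1,1,-0.6,-3.2,-0.5,0,0,-10.4,1,-0.6,-3.6,-0.5,0,0,-11.7,1,-0.7,-4,-0.5,0,0,-13,1,-0.8,-4.4,-0.5,0,0,-14.3,1,-0.9,-4.8,-0.5,0,0,-15.6,1,-0.9,-5.2,-0.5,0,0,-16.9,1,-1,-5.6,-0.5,0,0,-18.2,1,-1.1,-5.9,-0.5,0,0,-19.5,1,-1.14,-6.1,-0.5,0,0,-20.8,1,-1.14,-6.2,-0.5,0,0,-22.1,1,-1.14,-6.2,-0.5,0,0,-23.08,1,-1.14,-6.2,-0.5,0,0,-23.08,1,-1.14,-6.2,-0.5,0,0,-23.08,1]
}}

```text
time_s: 13.7
tcp_pos: [0.4692, 0.0306, 0.2188]
ee_rot: [[0.214, -0.977, -0.005], [-0.977, -0.214, -0.005], [0.003, 0.006, -1.0]]
wrist_force: [-0.5, 0.2, -0.1]
gripper_width: 0.089
```

```bash
python3 - <<'E'
from fin import *
back=PF-Rs@[.09,0,0]
go(back,RF)
E
```

```text
t 13.70 pos [0.4692 0.0306 0.2188] j [ 23.7   7.2 -20.6   0.1 -62.7 -11.4] g 0.089
UNITS [ 0.667 -0.674  1.503] [ 9.072 -0.05  -0.013] rows>= 6.3
```

Emit:
{"fn": "move_arm", "kwargs": {
  "motion": [0.07,-0.07,0.15,1,0,0,1,0.15,-0.15,0.3,2,0,0,1,0.22,-0.22,0.5,3,0,0,1,0.3,-0.3,0.65,4,0,0,1,0.36,-0.36,0.8,5,0,0,1,0.44,-0.44,1,6,0,0,1,0.52,-0.52,1.15,7,0,0,1,0.6,-0.6,1.3,8,0,0,1,0.67,-0.67,1.5,9.07,0,0,1,0.67,-0.67,1.5,9.07,0,0,1,0.67,-0.67,1.5,9.07,0,0,1]
}}

```text
time_s: 14.62
tcp_pos: [0.4937, -0.0266, 0.161]
ee_rot: [[0.244, -0.773, 0.585], [-0.969, -0.165, 0.185], [-0.046, -0.612, -0.79]]
wrist_force: [0.4, -1.2, 0.5]
gripper_width: 0.094
```

```bash
python3 - <<'E'
from fin import *
go(PF,RF)
b=imaging.capture("scene");a=imaging.capture("top")
cv2.imwrite("pics/k1.png",np.hstack([up(a[90:270,190:340],2.6)[:468,:390],up(b[150:330,310:460],2.6)[:468,:390]]))
E
```

```text
t 14.62 pos [ 0.4937 -0.0266  0.161 ] j [ 13.3   1.1 -42.3 -16.4  -9.2  15.2] g 0.094
UNITS [-0.778 -2.031  1.697] [ 1.451  0.61  -0.107] rows>= 2.6
```

View pics/k1.png

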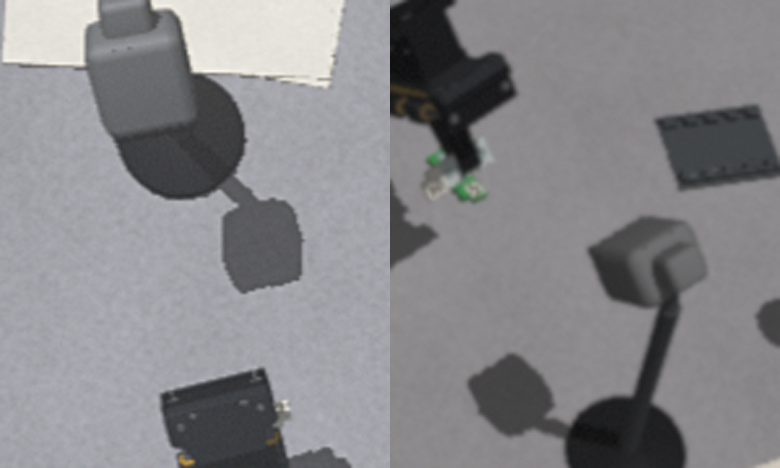

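The scene view shows the slide label-up at (435,185) of the crop, but joint 5 has reached its −9° limit. A purely forward 45° tilt is out of reach, so I'll fit a small kinematic model from logged poses to choose a reachable turn about the line of sight.

```bash
cat > kin.py <<'E'
from fin import *
from scipy.optimize import least_squares
import itertools
D=[([80.8783,22.0871,.3893,-.026,-68.4118,-14.8158],[.2534,.5708,.2216]),
([19.4,18.6,-24.7,.1,-46.7,68.1],[.5127,.0111,.1003]),([19.4,27.1,-29.9,.2,-33,68.1],[.5128,.0109,.0034]),
([-13.6,20,-19,.1,-51,126.8],[.4691,-.2783,.1199]),([-13.8,28.8,-25.1,.1,-36,126.9],[.4686,-.2798,.0084]),
([10,2.6,-33.8,.1,-53.5,64.7],[.3883,-.0942,.1684]),([47.1,21.2,-17.3,.1,-51.7,-59.7],[.481,.2818,.1186]),
([47.1,29.6,-23,.2,-37.5,-150.1],[.4817,.2827,.0105]),([47.1,16.4,-10.7,.2,-62.6,-150.1],[.4827,.2841,.2038]),
([23.7,7.2,-20.6,.1,-62.7,-11.4],[.4692,.0306,.2188]),([13.3,1.1,-42.3,-16.4,-9.2,15.2],[.4937,-.0266,.161])]
R_last=np.array([[.244,-.773,.585],[-.969,-.165,.185],[-.046,-.612,-.79]])
rot=lambda a,d:Ro.from_euler(a,d,degrees=True).as_matrix()
def orient(q,s4,s6,M):
    return rot('z',q[0])@rot('y',q[1]-q[2])@rot('x',s4*q[3])@rot('y',-q[4])@rot('x',s6*q[5])@M
def fk(q,p,s4,s6,M):
    a1,h,L2,L3,e3,d,Lt=p
    w=rot('z',q[0])@(np.array([a1,-d,h])+rot('y',q[1])@[0,0,L2]+rot('y',q[1]-q[2])@[L3,0,e3])
    R=orient(q,s4,s6,M); return w+R[:,2]*Lt,R
if __name__=="__main__":
    R0=np.array([[.9139,-.4059,-.0007],[-.4059,-.9139,-.0018],[.0001,.002,-1.]])
    best=None
    for s4,s6 in itertools.product((1,-1),(1,-1)):
        M=orient(D[0][0],s4,s6,np.eye(3)).T@R0
        e=Ro.from_matrix(orient(D[-1][0],s4,s6,M).T@R_last).magnitude()*57.3
        e2=Ro.from_matrix(orient(D[-2][0],s4,s6,M).T@down(-77.6)).magnitude()*57.3
        print(s4,s6,e,e2)
        if best is None or e+e2<best[0]:best=(e+e2,s4,s6,M)
    _,s4,s6,M=best
    f=least_squares(lambda p:np.concatenate([fk(q,p,s4,s6,M)[0]-x for q,x in D]+[.001*(p-[0,.35,.35,.35,0,.16,.25])]),[0,.35,.35,.35,0,.16,.25])
    print(f.x,abs(f.fun[:33]).max(),abs(f.fun[30:33])); np.savez("kin.npz",p=f.x,s4=s4,s6=s6,M=M)
    lo=np.array([-179,-69,-61,-181,-171,-177]);hi=np.array([179,118,80,117,-9.5,177])
    q0=np.array(D[-1][0])
    for th in range(-120,121,15):
        t=np.radians(th);lat=Rs@[0,1,0]
        z=np.cos(t)*tz+np.sin(t)*lat;Rt=np.c_[np.cross(ty,z),ty,z];P=spot-Rt@lab
        def res(q):
            x,R=fk(q,f.x,s4,s6,M);return np.concatenate([(x-P)*10,Ro.from_matrix(R.T@Rt).as_rotvec()])
        sols=[]
        for g4,g6 in itertools.product((-150,-90,-20,60,100),(-120,-40,40,120)):
            g=least_squares(res,np.clip(np.array([q0[0],10,-30,g4,-40,g6]),lo+1,hi-1),bounds=(lo,hi))
            if abs(g.fun).max()<2e-3 and not any(np.allclose(g.x,k,atol=2) for k in sols):sols.append(g.x)
        print(th,P,[k.round(0).astype(int).tolist() for k in sols])
E
python3 kin.py
```

```text
1 1 28.14451533988923 7.017547550227355
1 -1 32.75070203416971 0.5474947324453546
-1 1 60.06503221725179 6.9054407739639
-1 -1 0.033830345887847314 0.5114498707226872
[0.0019 0.0994 0.5456 0.4203 0.0101 0.1589 0.2372] 0.015238240940568193 [0.0024 0.0096 0.0152]
-120 [ 0.6192 -0.0294  0.1416] [[30, 54, -6, 65, -127, -110]]
-105 [ 0.6211 -0.02    0.1377] [[33, 49, -11, 67, -114, -109]]
-90 [ 0.621  -0.0099  0.1356] [[36, 43, -17, 69, -101, -108]]
-75 [0.619  0.0002 0.1353] [[38, 37, -23, 72, -88, -107]]
-60 [0.6152 0.0097 0.137 ] [[39, 30, -29, 75, -75, -106]]
-45 [0.6099 0.0178 0.1404] [[38, 23, -33, 80, -60, -105]]
-30 [0.6034 0.0241 0.1454] [[35, 17, -36, 85, -44, -105]]
-15 [0.5962 0.0281 0.1516] [[29, 13, -38, 92, -26, -105]]
0 [0.5887 0.0295 0.1586] []
15 [0.5815 0.0283 0.1659] [[12, 13, -35, -100, -15, 100]]
30 [0.5751 0.0245 0.173 ] [[5, 17, -31, -89, -35, 95]]
45 [0.5698 0.0184 0.1794] [[-1, 22, -26, -83, -54, 95]]
60 [0.5662 0.0103 0.1848] [[-5, 28, -20, -79, -72, 96]]
75 [0.5643 0.0009 0.1886] [[-7, 35, -14, -76, -88, 96]]
90 [ 0.5643 -0.0092  0.1907] [[-7, 42, -8, -74, -103, 97]]
105 [ 0.5663 -0.0193  0.191 ] [[-6, 48, -3, -73, -117, 98]]
120 [ 0.5701 -0.0287  0.1894] [[-4, 53, 2, -72, -130, 99]]
```

```bash
cat >> fin.py <<'E'
def target(th,back=0.,sp=None,lb=None):
    t=np.radians(th);z=np.cos(t)*tz+np.sin(t)*(Rs@[0,1,0]);R=np.c_[np.cross(ty,z),ty,z]
    return (spot if sp is None else sp)-R@(lab if lb is None else lb)-Rs@[back,0,0],R
E
python3 -c "
from fin import *
go(*target(45,.06));go(*target(45))"
```

```text
t 14.72 pos [ 0.4934 -0.0272  0.1603] j [ 13.3   1.2 -42.3 -16.1  -9.2  14.7] g 0.090
UNITS [-0.706 -0.77   0.032] [ 1.341 -8.39  -0.734] rows>= 6.0
t 14.72 pos [ 0.4934 -0.0272  0.1603] j [ 13.3   1.2 -42.3 -16.1  -9.2  14.7] g 0.090
UNITS [-0.671 -1.959  0.945] [ 1.341 -8.39  -0.734] rows>= 6.0
```

Emit:
{"fn": "move_arm", "kwargs": {
  "motion": [-0.06,-0.06,0,0.1,-0.7,-0.06,1,-0.12,-0.13,0,0.2,-1.4,-0.12,1,-0.18,-0.19,0,0.35,-2.1,-0.18,1,-0.24,-0.26,0,0.45,-2.8,-0.24,1,-0.3,-0.32,0,0.55,-3.5,-0.3,1,-0.35,-0.38,0,0.65,-4.2,-0.36,1,-0.4,-0.45,0,0.8,-4.9,-0.42,1,-0.46,-0.5,0,0.9,-5.6,-0.5,1,-0.52,-0.57,0,1,-6.3,-0.55,1,-0.58,-0.64,0,1.1,-7,-0.6,1,-0.64,-0.7,0,1.25,-7.7,-0.67,1,-0.7,-0.77,0.03,1.34,-8.39,-0.73,1,-0.7,-0.77,0.03,1.34,-8.39,-0.73,1,-0.7,-0.77,0.03,1.34,-8.39,-0.73,1,-0.7,-0.77,0.03,1.34,-8.39,-0.73,1]
}}

```text
time_s: 15.97
tcp_pos: [0.5102, 0.0051, 0.1788]
ee_rot: [[0.639, -0.693, 0.333], [-0.583, -0.154, 0.798], [-0.502, -0.704, -0.503]]
wrist_force: [-0.6, -0.9, 0.3]
gripper_width: 0.088
```

```bash
python3 - <<'E'
from fin import *
go(*target(45))
b=imaging.capture("scene");a=imaging.capture("top")
cv2.imwrite("pics/l1.png",np.hstack([up(a[90:270,190:340],2.6)[:468,:390],up(b[150:330,310:460],2.6)[:468,:390]]))
E
```

```text
t 15.97 pos [0.5102 0.0051 0.1788] j [-22.   20.7 -13.4 -64.6 -73.2  84.7] g 0.088
UNITS [ 0.752 -1.096  0.752] [ 0.039 -0.007 -0.032] rows>= 1.5
```

View pics/l1.png

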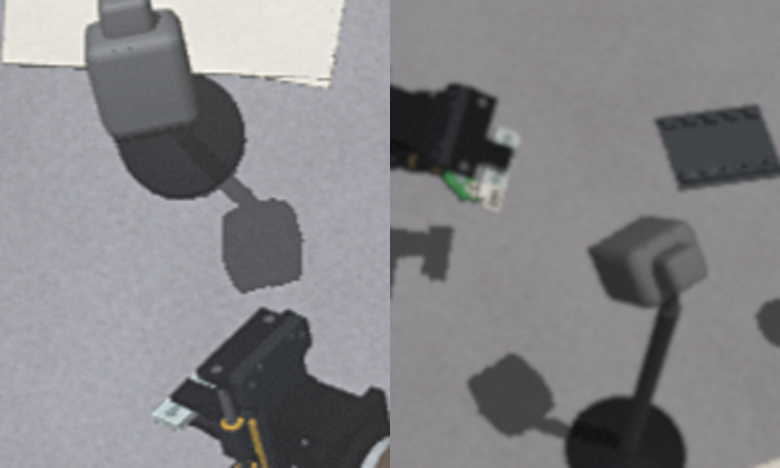

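Emit:
{"fn": "move_arm", "kwargs": {
  "motion": [0.15,-0.22,0.15,0,0,0,1,0.3,-0.44,0.3,0,0,0,1,0.45,-0.66,0.45,0,0,0,1,0.6,-0.88,0.6,0,0,0,1,0.7,-1.03,0.7,0,0,0,1,0.75,-1.1,0.75,0,0,0,1,0.75,-1.1,0.75,0,0,0,1,0.75,-1.1,0.75,0,0,0,1]
}}

```text
time_s: 16.73
tcp_pos: [0.57, 0.0188, 0.1803]
ee_rot: [[0.64, -0.692, 0.333], [-0.582, -0.154, 0.798], [-0.501, -0.705, -0.502]]
wrist_force: [-1.1, -0.4, -1.5]
gripper_width: 0.091
```

```bash
python3 - <<'E'
from fin import *
go(*target(45))
s=r.sense();print(s["wrist_force"],s["ee_rot"],spot,s["tcp_pos"]+s["ee_rot"]@lab)
print(proj("top",[spot]),proj("scene",[spot]))
b=imaging.capture("scene");a=imaging.capture("top");cv2.imwrite("pics/top_m.png",a);cv2.imwrite("pics/scene_m.png",b)
cv2.imwrite("pics/m1.png",np.hstack([up(a[90:240,190:320],3)[:450,:390],up(b[190:290,320:420],4.5)[:450,:400]]))
E
```

```text
t 16.73 pos [0.57   0.0188 0.1803] j [-18.4  24.   -7.2 -65.3 -71.6  80.6] g 0.091
UNITS [0.015 0.02  0.001] [ 0.029 -0.001 -0.012] rows>= 0.0
[-1.0858 -0.3659 -1.5171] [[ 0.6404 -0.6919  0.3334]
 [-0.5824 -0.1544  0.7981]
 [-0.5007 -0.7053 -0.5018]] [ 0.5954 -0.0089  0.166 ] [ 0.5956 -0.0085  0.1668]
[[267.5865 200.3273]] [[364.1157 240.9614]]
```

View pics/m1.png

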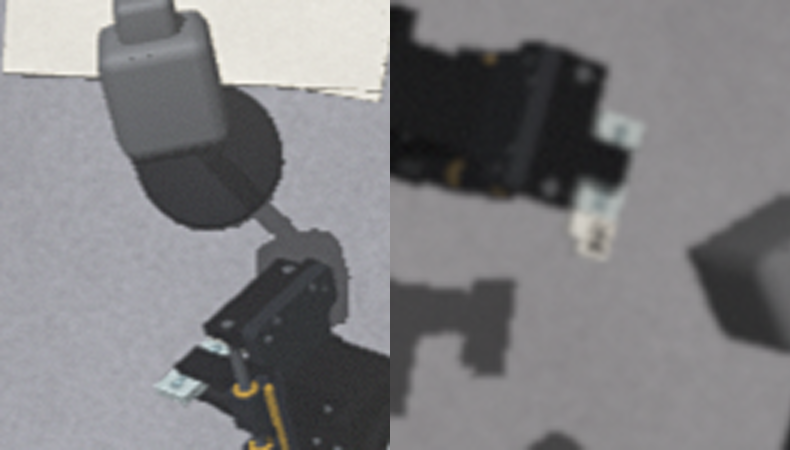

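Emit:
{"fn": "move_arm", "kwargs": {
  "motion": [0,0,0,0,0,0,1,0,0,0,0,0,0,1,0,0,0,0,0,0,1,0,0,0,0,0,0,1]
}}

```text
time_s: 17.17
tcp_pos: [0.5696, 0.0185, 0.1805]
ee_rot: [[0.64, -0.692, 0.334], [-0.583, -0.154, 0.798], [-0.501, -0.705, -0.502]]
wrist_force: [-1.0, -0.1, -0.5]
gripper_width: 0.087
```

```bash
python3 - <<'E'
from fin import *
s=r.sense();print(s["joint_velocities"],s["gripper_width"]*87,s["tcp_pos"]+s["ee_rot"]@lab,-s["ee_rot"][:,1],n)
t0=cv2.imread("pics/top0.png");a=imaging.capture("top");cv2.imwrite("pics/top_z.png",a)
for nme,(x,y,w,h) in dict(rack=(455,210,105,70),phone=(355,120,70,80),bottle=(110,130,75,60),filed=(402,232,30,42),yellow=(365,315,95,90)).items():
    print(nme,cv2.absdiff(a,t0)[y:y+h,x:x+w].max(2).mean().round(2),(cv2.absdiff(a,t0)[y:y+h,x:x+w].max(2)>40).sum())
E
```

```text
[ 0.1393 -0.0166  0.0852  0.0228  0.0801  0.0078] 7.573856687733913 [ 0.5952 -0.0088  0.1671] [0.6919 0.1538 0.7054] [0.6903 0.153  0.7071]
rack 7.96 0
phone 28.13 1656
bottle 7.81 0
filed 49.57 532
yellow 33.26 3060
```

View pics/top_z.png

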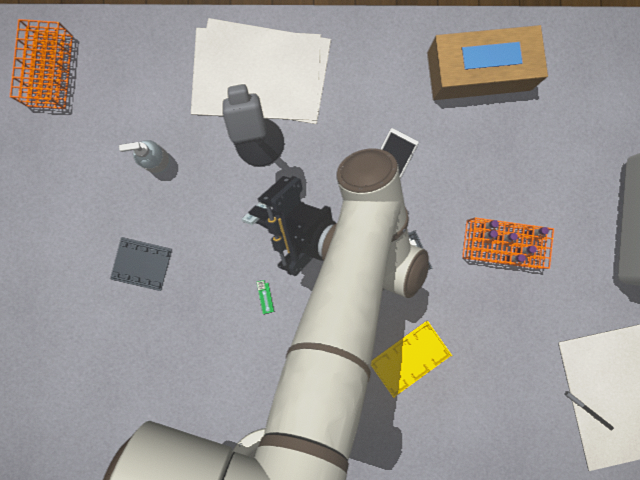

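The top view shows the arm's elbow and wrist hiding part of the phone (395,150) and the tray. I check clearance in the scene view.

```bash
python3 - <<'E'
from fin import *
b=imaging.capture("scene");cv2.imwrite("pics/z2.png",up(b[120:420,150:450],2))
print(r.sense()["effort"])
E
```

```text
[ -0.0151 -37.4228  15.4264   0.0202  -0.7795   0.074 ]
```

View pics/z2.png

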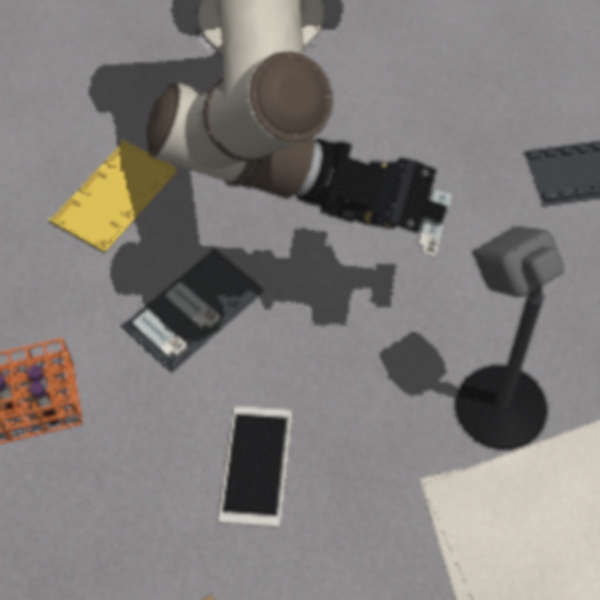

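The scene view shows the arm well clear of everything. Both slides lie in the tray at (192,305) and (160,332), the phone is in place at (255,465), and the label is bare at (430,238), facing the window. I hand in.

```bash
python3 -c "
from station import r
print(r.finish_job())"
```

```text
the job is handed in; nothing more can be done
None
```

The scanned slide is filed in the tray's middle compartment, and the next slide is held still in front of the scanner window with its label bare. I handed the job in at about 17 s of the 64 s allowed; no verdict was reported.

**Filed slide:** The top view put it 0.8 mm and 0.2 mm from the compartment centre, at yaw 23.25° against the tray's 23.2°. Its notch is at the same corner as the already filed slide's, over the key.

**Held slide:** I gripped the next slide across its 8 mm thickness at the clear end, about 12 mm behind its centre. By the arm's own pose the label's middle is about 1 mm from my estimate of the scan spot. Its face is within about 0.2° of the estimated line of sight.

**Checks that disagreed or were limited:**
- **Camera agreement:** The scene camera disagreed with the top camera by 2–5 mm on the tray and by up to 8 mm on the stand. It shows the label 1–2 pixels (roughly 3–4 mm) from the expected spot.
- **Scanner yaw:** I took it as 12.5°; the readings ranged from 12.1° to 13.5°.
- **Hold orientation:** My first plan, a straight forward tilt, ran into joint 5's limit. I turned the hold 45° about the line of sight instead, so the slide's long side is not level, but the label still faces the window.
- **Bystanders:** The rack and bottle look unchanged against the first top picture. That picture comparison failed for the phone and the already filed slide because the arm and its shadow covered them. The scene view shows both lying in place.

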